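# Find the empty sample compartment and tip its cover open

## Task

Three of the four compartments of the sample store are full and one is empty, but the covers look alike. Press the dark pads on the covers to find the one that rocks, then push that cover right open until it stands upright by itself, leaving the other three closed. Only press and push, pick nothing up, and leave the flask, jar and bottle where they stand.

Things in the scene. Friction and masses are not known exactly. Their poses are not given: they have to be found in the camera images.
- store: Sample store: cream box fixed to the bench, 140 (x) by 354 (y) by 72.5 mm high; four compartments along its y, each 124 by 80 mm inside, each under a tip-up cover flush with the walls' top (dividers 6 mm, outer walls 8 mm). Origin at the centre of its underside, z up; x points away from the robot, from the covers' plain ends to their dark pads. It stands turned by up to 0.3 rad.
- cover_1 (a joint): Tilt of the leftmost (largest y) cover, rad: 0 closed (starts 0 to 0.02), grows as the padded end dips and the plain end rises; stop at 1.45, nearly upright; never below 0. 120 x 76 x 5 mm grey metal plate on an axle along the store's y, at x 10, y 129, z 70 mm in its frame; plain end 70 mm before the axle (-x), padded end 50 mm beyond. A stiff hinge (0.04 N m) keeps it where left.
- cover_1_pad (a point): Centre of the dark ribbed press pad (30 x 56 mm) on the leftmost (largest y) cover, 32 mm beyond the axle, 2.5 mm above it; moves with the cover. Over a full compartment it gives about 2 mm (under 0.06 rad), then is solid; over the empty one 1 to 3 N keeps it dipping, with 58 mm of room below the axle.
- cover_2 (a joint): Tilt of the second from the left cover, rad: 0 closed (starts 0 to 0.02), grows as the padded end dips and the plain end rises; stop at 1.45, nearly upright; never below 0. 120 x 76 x 5 mm grey metal plate on an axle along the store's y, at x 10, y 43, z 70 mm in its frame; plain end 70 mm before the axle (-x), padded end 50 mm beyond. A stiff hinge (0.04 N m) keeps it where left.
- cover_2_pad (a point): Centre of the dark ribbed press pad (30 x 56 mm) on the second from the left cover, 32 mm beyond the axle, 2.5 mm above it; moves with the cover. Over a full compartment it gives about 2 mm (under 0.06 rad), then is solid; over the empty one 1 to 3 N keeps it dipping, with 58 mm of room below the axle.
- cover_3 (a joint): Tilt of the third from the left cover, rad: 0 closed (starts 0 to 0.02), grows as the padded end dips and the plain end rises; stop at 1.45, nearly upright; never below 0. 120 x 76 x 5 mm grey metal plate on an axle along the store's y, at x 10, y -43, z 70 mm in its frame; plain end 70 mm before the axle (-x), padded end 50 mm beyond. A stiff hinge (0.04 N m) keeps it where left.
- cover_3_pad (a point): Centre of the dark ribbed press pad (30 x 56 mm) on the third from the left cover, 32 mm beyond the axle, 2.5 mm above it; moves with the cover. Over a full compartment it gives about 2 mm (under 0.06 rad), then is solid; over the empty one 1 to 3 N keeps it dipping, with 58 mm of room below the axle.
- cover_4 (a joint): Tilt of the rightmost (smallest y) cover, rad: 0 closed (starts 0 to 0.02), grows as the padded end dips and the plain end rises; stop at 1.45, nearly upright; never below 0. 120 x 76 x 5 mm grey metal plate on an axle along the store's y, at x 10, y -129, z 70 mm in its frame; plain end 70 mm before the axle (-x), padded end 50 mm beyond. A stiff hinge (0.04 N m) keeps it where left.
- cover_4_pad (a point): Centre of the dark ribbed press pad (30 x 56 mm) on the rightmost (smallest y) cover, 32 mm beyond the axle, 2.5 mm above it; moves with the cover. Over a full compartment it gives about 2 mm (under 0.06 rad), then is solid; over the empty one 1 to 3 N keeps it dipping, with 58 mm of room below the axle.
- flask: Conical glass flask, bystander, 80 mm wide at the foot, 120 mm high, standing left of the store; origin at the centre of its underside.
- jar: Amber jar with a white cap, bystander, 52 mm wide, 65 mm high, standing right of the store; origin at the centre of its underside.
- dropper: Small amber bottle with a black cap, bystander, 32 mm wide, 72 mm high, standing beyond the store; origin at the centre of its underside.

How it is judged (in metres and radians):
On the way:
1. one cover rocks: it has begun to tilt ((value of joint cover_1 between 0.15 and 1.2 rad or value of joint cover_2 between 0.15 and 1.2 rad or value of joint cover_3 between 0.15 and 1.2 rad or value of joint cover_4 between 0.15 and 1.2 rad)), for 0.05 s.
At the end, for the whole second after the job is handed in: One cover stands open at more than 1.2 rad (69 degrees) and at rest, the other three are within 0.12 rad of closed, and the flask, jar and bottle stand within 20 mm of where they were (((value of joint cover_1 above 1.2 rad and value of joint each of cover_2, cover_3, cover_4 below 0.12 rad) or (value of joint cover_2 above 1.2 rad and value of joint each of cover_1, cover_3, cover_4 below 0.12 rad) or (value of joint cover_3 above 1.2 rad and value of joint each of cover_1, cover_2, cover_4 below 0.12 rad) or (value of joint cover_4 above 1.2 rad and value of joint each of cover_1, cover_2, cover_3 below 0.12 rad)) and velocity of joint cover_1 between -0.05 and 0.05 rad/s and velocity of joint cover_2 between -0.05 and 0.05 rad/s and velocity of joint cover_3 between -0.05 and 0.05 rad/s and velocity of joint cover_4 between -0.05 and 0.05 rad/s and distance of each of flask, jar, dropper from where it was at the start of the episode below 0.02 m); the robot touches nothing.
It fails at once if the flask is moved by more than 20 mm, lifted or knocked over (distance of flask from where it was at the start of the episode above 0.02 m or angle between flask's own z axis and vertical above 0.4 rad).
It fails at once if the jar is moved by more than 20 mm, lifted or knocked over (distance of jar from where it was at the start of the episode above 0.02 m or angle between jar's own z axis and vertical above 0.4 rad).
It fails at once if the dropper is moved by more than 20 mm, lifted or knocked over (distance of dropper from where it was at the start of the episode above 0.02 m or angle between dropper's own z axis and vertical above 0.4 rad).
It also fails if it takes over 58 s, if anything falls off the work surface, if the arm or the gripper's body presses on something with over 40 N, if the wrist force passes 120 N, or if a joint passes its speed limit or range.

## Robot

A 7-joint arm with a two-finger parallel gripper is mounted at the origin on the work surface. World frame = base frame: x ahead of the robot, y to its left, z up, the work surface at z = 0. Lengths are in mm, angles in rad, forces in N, time in s.
With the tool pointing down it reaches from about 400 to 850 mm from the base axis. Payload 4.5 kg.
Tool frame: the origin (TCP) lies at the very end of the fingers, on their centre line; the grasp point (between the pads) lies 19 mm behind it (bot.hold_point_z is the distance from the TCP to the grasp point, in mm); z points along the fingers, y is the line along which they close (so a half turn about z gives the same grasp; the last joint's range is limited). The gripper opens to 88 mm and grips with 3 to 60 N. Pads are 18 mm wide; open, the fingers measure 123 mm over their backs; the gripper's body (75 mm by 187 mm) begins 45 mm behind the grasp point.
Start: joints at [-1.302, 0.689, -0.195, 1.565, 0.157, 0.902, -0.215], TCP at [145.384, 607.879, 238.743] pointing down, gripper open.
Joint ranges: [-3.01, 3.01], [-0.46, 2.08], [-1.47, 1.51], [0.13, 2.56], [-1, 4.14], [0.04, 2.09], [-2.66, 2.66]. Speed limits (rad/s): [2.57, 2.57, 3.14, 3.14, 3.14, 3.14, 3.14].

## Interface

Orientations are given as a unit quaternion [x, y, z, w].
In Python, from rig import bot gives the robot as it stands.
- The arm moves only by the shell command python3 -m jog 'ROWS' [FORCE]. ROWS is a JSON object of lists of equal length, an entry for each row: "delta_pos": the shift along the tool's x, y, z in mm, a list of three; "turn": the turn about the tool's z in rad; "jaw": the finger opening in mm, from 0 to 88.1. In form: {"delta_pos": [[dx, dy, dz], ...], "turn": [turn, ...], "jaw": [jaw, ...]}. A call has 1 to 20 rows; each row is the pose to reach, as a shift and turn from the pose commanded when the call began, along the tool's axes at that moment; what a row does not reach only later rows make up. A row lasts 1/10 s, in which the tool goes at most 50 mm and 8.59 degrees, less where a joint would pass 70% of its speed; a pose out of reach is approached as far as the arm can. A call with a gripper value outside its range is refused whole. The fingers move at their own pace and stop on an object; FORCE is the grip in N (left out, the last holds). Time passes only in rows, so rows that repeat a pose let the fingers close. It gives the time, the measured TCP pose, the force, the opening and the grip force at its end, in the units of the state.
- bot.observe(): the state, without advancing time (a new reading comes with each control period).
- bot.read_camera(name): name is "scene" or "side" or "wrist"; returns the picture (384x512x3 uint8, red, green, blue); there is no depth.
- bot.calibration(name): a dict with "mtx" (3x3 intrinsics, pixels), "k1" (the pictures are not rectified: a ray, as slopes to the right and down, at radius r is drawn at 1 + k1 r^2 times it, then the intrinsics apply), "pose" (4x4, takes a point from camera to world coordinates). Camera axes: x right, y down, z forward; pixel columns grow to the right and rows downward; lengths in mm; the calibration is good to about 2 mm. A picture is of the moment at which its call begins: read the wrist's pose just before it. calibration takes no time and is no camera call; for the wrist camera it gives the pose at the moment of the call.
- bot.sign_off(): hands the job in; it is judged then, once.
The state is a dict: "time": time; "joint_positions": joint angles; "joint_vel": joint speeds; "joint_torque": joint torques, N m; "position": TCP position; "ee_rot": TCP orientation; "ft_force": force on the tool from outside, world axes, zero at the start; "torque": the same for the moment, N m; "gripper_width": finger opening in mm; "gripper_force": force on a finger pad.
Only numpy, scipy, OpenCV 4.12 (cv2) and the standard library are available. Lean on these libraries where they do the work, as an engineer would, in place of code of your own. Each camera call takes 0.05 s, during which the arm holds its last target. There are 200 camera calls.

## Working session

There is one attempt and no reset: what is moved stays moved. The work goes in short steps, Python scripts to look and compute and a shell command to move; the robot and the scene stay as the last step left them, time stands still between calls to the robot, and variables do not carry over. Pictures are saved under pics/ and viewed, at most 10 in all, crops included, and the job is handed in when it is done.

```bash
mkdir -p pics
python3 - <<'E'
from rig import bot
import cv2,numpy as np
s=bot.observe();print({k:np.round(s[k],3) for k in ("time","position","ee_rot","ft_force","gripper_width")})
for n in("scene","side"):
    im=bot.read_camera(n);cv2.imwrite(f"pics/{n}0.png",cv2.resize(im[:,:,::-1],(800,600)))
    c=bot.calibration(n);print(n,np.round(c["mtx"],1).tolist(),c["k1"],np.round(c["pose"],3).tolist())
E
```

```text
{'time': np.float64(0.0), 'position': array([145.289, 607.223, 237.916]), 'ee_rot': array([ 0.117,  0.993, -0.001, -0.   ]), 'ft_force': array([-0.183, -0.203, -1.058]), 'gripper_width': np.float64(88.47)}
scene [[397.3, 0.0, 256.7], [0.0, 397.3, 191.8], [0.0, 0.0, 1.0]] 0.046978350842917974 [[-0.735, 0.479, -0.481, 1119.294], [0.679, 0.508, -0.531, 577.003], [-0.01, -0.716, -0.698, 817.954], [0.0, 0.0, 0.0, 1.0]]
side [[468.3, 0.0, 258.5], [0.0, 468.3, 187.5], [0.0, 0.0, 1.0]] -0.18963560205516364 [[0.721, -0.51, 0.469, 181.51], [-0.693, -0.522, 0.497, -472.056], [-0.008, -0.684, -0.73, 784.397], [0.0, 0.0, 0.0, 1.0]]
```

View pics/scene0.png

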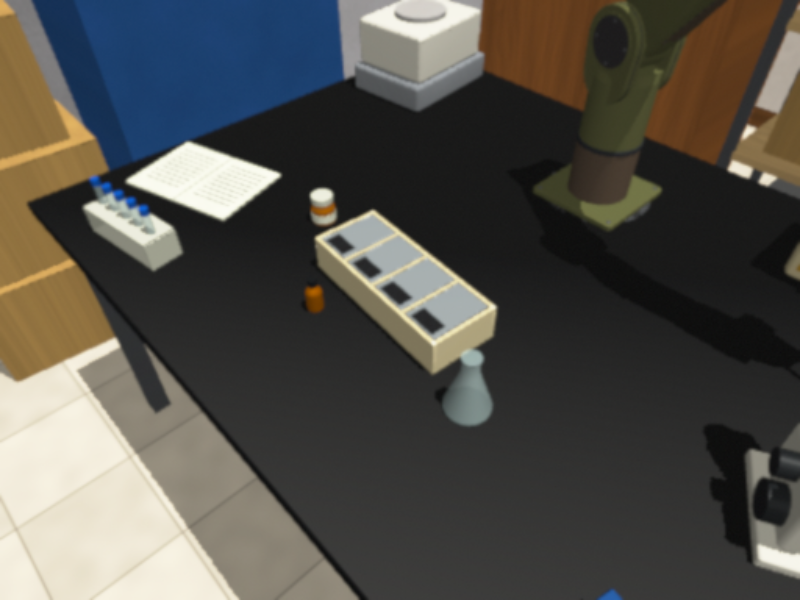

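View pics/side0.png

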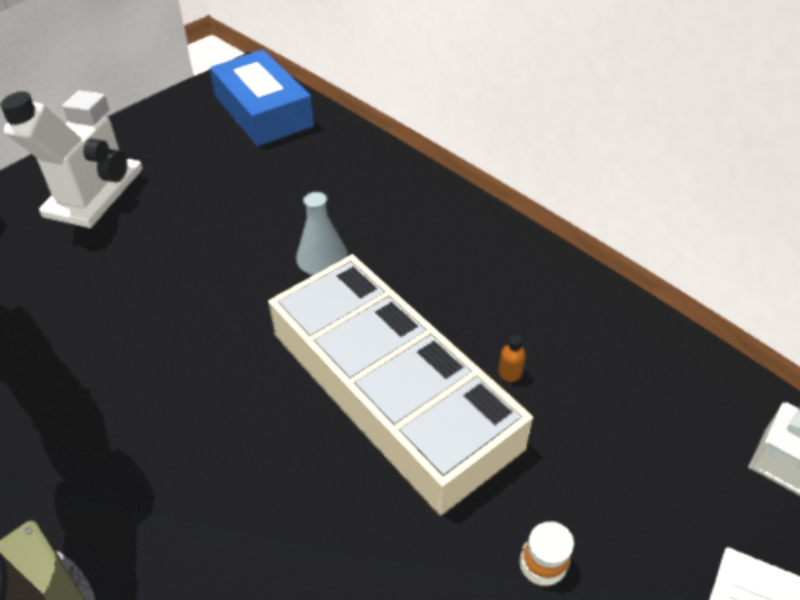

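The side view shows the store's top corners at about (352,256), (270,301), (441,487), (531,417). In the scene view they are at about (433,346), (495,307), (374,211), (316,239). The flask stands close to the +y end, the dropper beyond the store and the jar beyond the -y end. I'll fit the store pose next.

```bash
cat > h.py <<'E'
import numpy as np
from rig import bot
from scipy.optimize import least_squares
def ray(n,uv):  # 800x600 view pixels
    c=bot.calibration(n);K=c["mtx"];P=np.array(c["pose"])
    p=(np.array(uv,float)+.5)*.64-.5
    d=np.array([(p[0]-K[0][2])/K[0][0],(p[1]-K[1][2])/K[1][1]]);s=d.copy()
    for _ in range(20): s=d/(1+c["k1"]*(s@s))
    return P[:3,3],P[:3,:3]@np.r_[s,1]
def plane(n,uv,z):
    o,d=ray(n,uv);return (o+d*(z-o[2])/d[2])[:2]
E
python3 - <<'E'
from h import *
L=np.array([[70,177],[-70,177],[-70,-177],[70,-177]])
S=[(352,256),(270,301),(441,487),(531,417)];C=[(433,346),(495,307),(374,211),(316,239)]
a=np.array([plane("side",p,72.5) for p in S]);b=np.array([plane("scene",p,72.5) for p in C])
def f(q,T):
    c,s=np.cos(q[2]),np.sin(q[2]);return (L@np.array([[c,s],[-s,c]])+q[:2]-T)
for T in(a,b,(a+b)/2):
    r=least_squares(lambda q:f(q,T).ravel(),[550,0,0]);print(np.round(r.x,3),np.round(r.fun,1))
q=r.x;c,s=np.cos(q[2]),np.sin(q[2]);R=np.array([[c,-s],[s,c]])
print("flask",plane("side",(321,258),10),plane("scene",(469,408),10))
print("jar",plane("side",(551,545),62),plane("drop" and "scene",(321,194),62))
print("drop",plane("side",(515,342),72),plane("scene",(314,285),72))
for y in(129,43,-43,-129):print(y,np.round(R@[42,y]+q[:2],1))
E
```

```text
[ 5.54087e+02 -5.21850e+01 -8.60000e-02] [ 2.3  2.  -2.3  2.3 -0.1 -1.2  0.1 -3.1]
[ 5.56514e+02 -4.72250e+01 -8.30000e-02] [ 0.2  1.5 -0.8  3.6  0.4 -1.   0.2 -4.1]
[ 5.5530e+02 -4.9705e+01 -8.4000e-02] [ 1.2  1.8 -1.5  3.   0.1 -1.1  0.2 -3.6]
flask [639.97862057 197.71731478] [651.04361388 214.85403392]
jar [ 506.02318844 -347.36770646] [ 504.54526069 -350.66969522]
drop [ 681.45229243 -144.64039836] [ 692.25701762 -124.39809065]
129 [608.   75.3]
43 [600.8 -10.4]
-43 [593.5 -96.1]
-129 [ 586.3 -181.8]
```

```bash
cat >> h.py <<'E'
from scipy.spatial.transform import Rotation as Ro
Q=np.array([555.3,-49.7]);W=-0.084
Rs=np.array([[np.cos(W),-np.sin(W)],[np.sin(W),np.cos(W)]])
def status():
    s=bot.observe();R=Ro.from_quat(s["ee_rot"]).as_matrix()
    l=Rs.T@(np.array(s["position"][:2])-Q)
    print("t",round(s["time"],2),"store xy",np.round(l,1),"z",round(s["position"][2],1),"yaw err",round(np.arctan2(-R[0,1],R[1,1])-W,4),"F",np.round(s["ft_force"],1))
    return s,R
def delta(x,y,z):
    s,R=status();t=np.r_[Rs@[x,y]+Q,z]
    print("delta",np.round(R.T@(t-s["position"]),1))
E
python3 -c "
from h import *
delta(42,129,238);delta(42,129,110)"
```

```text
t 0.1 store xy [-463.7  620.3] z 238.0 yaw err -0.1507 F [-0.4 -0.4 -0.1]
delta [-573.7 -409.8    0.7]
t 0.1 store xy [-463.7  620.3] z 238.0 yaw err -0.1507 F [-0.4 -0.4 -0.1]
delta [-573.7 -409.6  128.7]
```

```bash
python3 -m jog '{"delta_pos":[[-574,-410,0],[-574,-410,0],[-574,-410,0],[-574,-410,0],[-574,-410,0],[-574,-410,0],[-574,-410,0],[-574,-410,0],[-574,-410,0],[-574,-410,0],[-574,-410,0],[-574,-410,0],[-574,-410,0],[-574,-410,0],[-574,-410,0],[-574,-410,0],[-574,-410,60],[-574,-410,110],[-574,-410,129],[-574,-410,129]],"turn":[-0.07,-0.15,-0.15,-0.15,-0.15,-0.15,-0.15,-0.15,-0.15,-0.15,-0.15,-0.15,-0.15,-0.15,-0.15,-0.15,-0.15,-0.15,-0.15,-0.15],"jaw":[0,0,0,0,0,0,0,0,0,0,0,0,0,0,0,0,0,0,0,0]}' 10; python3 -c "
from h import *
delta(42,129,75)
import cv2
im=bot.read_camera('side');cv2.imwrite('pics/s1.png',cv2.resize(im[:,:,::-1],(800,600)))"
```

```text
time: 2.1
position: [603.8, 77.3, 105.8]
ee_rot: [0.041, 0.999, -0.0, -0.005]
ft_force: [-0.4, -0.8, -0.5]
gripper_width: 0.4
gripper_force: 0.0
t 2.1 store xy [ 37.6 130.7] z 105.8 yaw err 0.0029 F [-0.4 -0.8 -0.5]
delta [-4.7 -1.6 30.8]
```

View pics/s1.png

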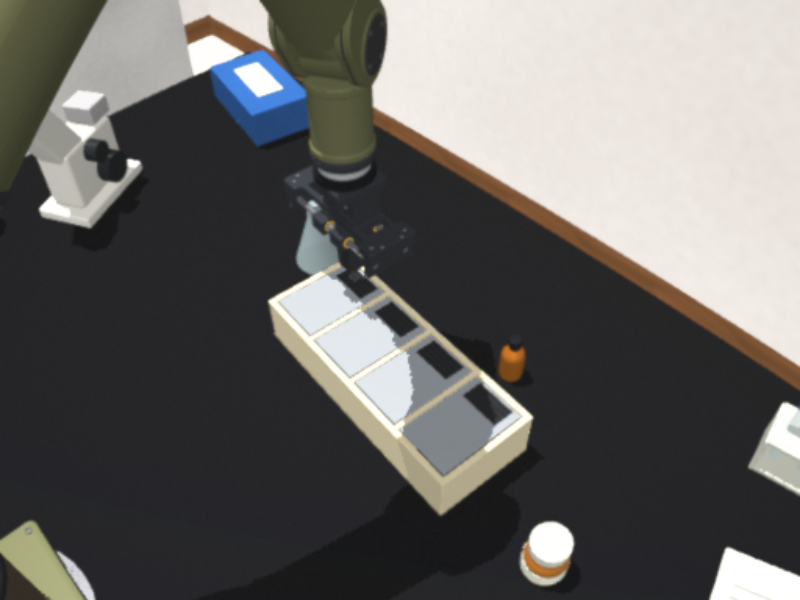

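The side view shows the closed fingers over pad 1 at about (360,272), as intended. I'll press gently.

```bash
python3 -m jog '{"delta_pos":[[-5,-2,15],[-5,-2,28],[-5,-2,31],[-5,-2,33],[-5,-2,35],[-5,-2,37],[-5,-2,37]],"turn":[0,0,0,0,0,0,0],"jaw":[0,0,0,0,0,0,0]}'
```

```text
time: 2.85
position: [613.1, 73.2, 72.8]
ee_rot: [0.042, 0.999, 0.0, 0.0]
ft_force: [0.5, 0.2, -0.2]
gripper_width: 0.3
gripper_force: 0.0
```

```bash
python3 -m jog '{"delta_pos":[[4,0,1],[4,0,3],[4,0,5],[4,0,7],[4,0,7]],"turn":[0,0,0,0,0],"jaw":[0,0,0,0,0]}'; python3 -c "
from h import *
status()"
```

```text
time: 3.35
position: [609.8, 73.7, 71.4]
ee_rot: [0.043, 0.999, -0.0, 0.002]
ft_force: [-9.4, -2.2, 41.0]
gripper_width: 0.6
gripper_force: 20.1
t 3.35 store xy [ 44.  127.5] z 71.4 yaw err -0.0012 F [-9.4 -2.2 41. ]
```

Cover 1 is solid at 41 N, so that compartment is full. On to cover 2.

```bash
python3 -m jog '{"delta_pos":[[2,0,-30],[2,-43,-30],[2,-86,-30],[2,-86,-30],[2,-86,-15],[2,-86,-8],[2,-86,-5],[2,-86,-3],[2,-86,-1],[2,-86,-1]],"turn":[0,0,0,0,0,0,0,0,0,0],"jaw":[0,0,0,0,0,0,0,0,0,0]}'; python3 -c "
from h import *
status()"
```

```text
time: 4.35
position: [599.3, -10.3, 71.5]
ee_rot: [0.041, 0.999, -0.001, 0.0]
ft_force: [-11.8, -1.8, 47.2]
gripper_width: 0.2
gripper_force: 23.2
t 4.35 store xy [40.5 42.9] z 71.5 yaw err 0.0017 F [-11.8  -1.8  47.2]
```

Cover 2 is also solid. Next is cover 3.

```bash
python3 -m jog '{"delta_pos":[[0,0,-30],[0,-43,-30],[0,-86,-30],[0,-86,-30],[0,-86,-15],[0,-86,-8],[0,-86,-5],[0,-86,-3],[0,-86,-2],[0,-86,-2]],"turn":[0,0,0,0,0,0,0,0,0,0],"jaw":[0,0,0,0,0,0,0,0,0,0]}'; python3 -c "
from h import *
status()"
```

```text
time: 5.35
position: [592.0, -94.5, 71.6]
ee_rot: [0.04, 0.999, 0.0, -0.001]
ft_force: [-9.9, 1.3, 34.2]
gripper_width: 0.5
gripper_force: 16.6
t 5.35 store xy [ 40.4 -41.6] z 71.6 yaw err 0.003 F [-9.9  1.3 34.2]
```

Cover 3 is solid too. Cover 4 is next, to confirm by pressing.

```bash
python3 -m jog '{"delta_pos":[[0,0,-30],[0,-43,-30],[0,-87,-30],[0,-87,-30],[0,-87,-15],[0,-87,-8],[0,-87,-5],[0,-87,-3],[0,-87,0],[0,-87,0]],"turn":[0,0,0,0,0,0,0,0,0,0],"jaw":[0,0,0,0,0,0,0,0,0,0]}'; python3 -c "
from h import *
status()"
```

```text
time: 6.35
position: [585.6, -183.7, 68.6]
ee_rot: [0.042, 0.999, 0.0, 0.0]
ft_force: [1.1, -0.4, 0.0]
gripper_width: 0.4
gripper_force: 0.1
t 6.35 store xy [  41.5 -131. ] z 68.6 yaw err 0.0003 F [ 1.1 -0.4  0. ]
```

Cover 4 gives, so I'll keep dipping it to about z = 44 and then lift.

```bash
python3 -m jog '{"delta_pos":[[0,0,3],[0,0,6],[0,0,9],[0,0,12],[0,0,15],[0,0,18],[0,0,21],[0,0,24],[0,0,25],[0,0,25]],"turn":[0,0,0,0,0,0,0,0,0,0],"jaw":[0,0,0,0,0,0,0,0,0,0]}'; python3 -c "
from h import *
status()
import cv2
im=bot.read_camera('side');cv2.imwrite('pics/s2.png',cv2.resize(im[:,:,::-1],(800,600)))"
```

```text
time: 7.35
position: [585.0, -184.3, 43.4]
ee_rot: [0.042, 0.999, 0.0, -0.0]
ft_force: [0.7, -0.3, -0.2]
gripper_width: 0.3
gripper_force: 0.3
t 7.35 store xy [  40.9 -131.7] z 43.4 yaw err -0.0008 F [ 0.7 -0.3 -0.2]
```

View pics/s2.png

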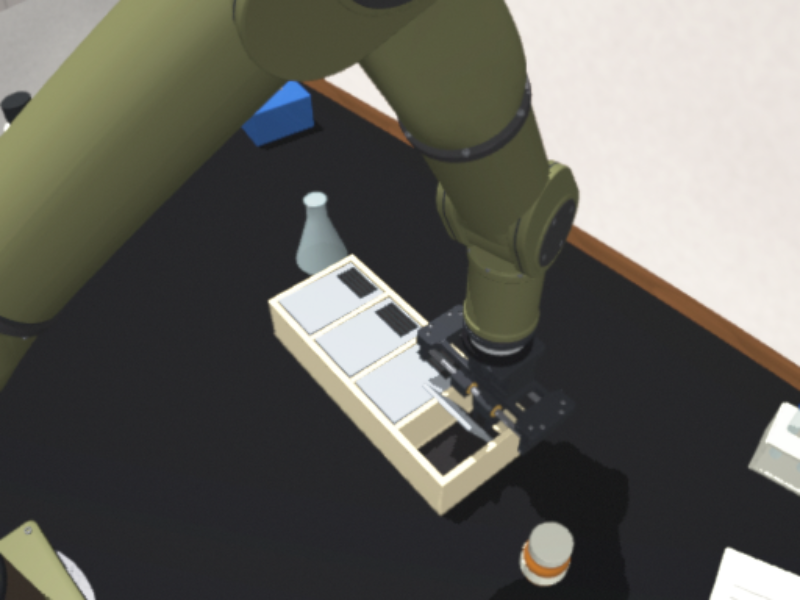

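Cover 4 is tilted well up, with its edge showing at about (455,412). I'll lift, go round to the robot side and come down behind the raised plate.

```bash
python3 -m jog '{"delta_pos":[[0,0,-45],[0,0,-90],[0,0,-130],[0,2,-130],[45,2,-130],[90,2,-130],[125,2,-130],[125,2,-130],[125,2,-95],[125,2,-62],[125,2,-62],[125,2,-62]],"turn":[0,0,0,0,0,0,0,0,0,0,0,0],"jaw":[0,0,0,0,0,0,0,0,0,0,0,0]}'; python3 -c "
from h import *
status()
import cv2
im=bot.read_camera('side');cv2.imwrite('pics/s3.png',cv2.resize(im[:,:,::-1],(800,600)))"
```

```text
time: 8.6
position: [460.8, -171.5, 105.4]
ee_rot: [0.042, 0.999, 0.0, -0.001]
ft_force: [-0.4, 0.1, 1.2]
gripper_width: 0.6
gripper_force: 0.0
t 8.6 store xy [ -84.  -129.3] z 105.4 yaw err -0.0003 F [-0.4  0.1  1.2]
```

View pics/s3.png

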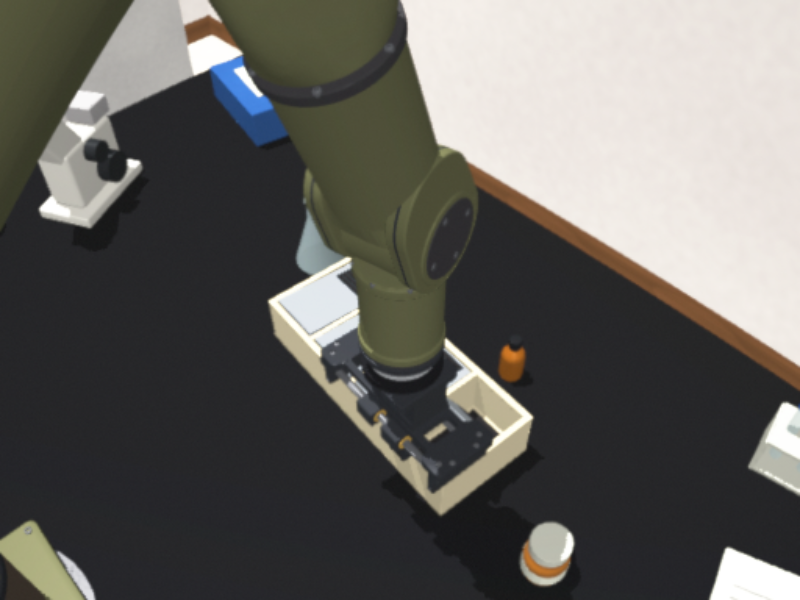

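The gripper is behind the plate, whose edge shows at about (460,410). Now I'll push towards +x.

```bash
python3 -m jog '{"delta_pos":[[-20,0,0],[-30,0,0],[-36,0,0],[-42,0,0],[-48,0,0],[-54,0,0],[-60,0,0],[-65,0,0],[-70,0,0],[-74,0,0],[-77,0,0],[-79,0,0],[-79,0,0]],"turn":[0,0,0,0,0,0,0,0,0,0,0,0,0],"jaw":[0,0,0,0,0,0,0,0,0,0,0,0,0]}'; python3 -c "
from h import *
status()"
```

```text
time: 9.95
position: [535.1, -178.2, 105.2]
ee_rot: [0.042, 0.999, -0.0, -0.005]
ft_force: [-8.9, 1.2, 5.7]
gripper_width: 0.7
gripper_force: 4.5
t 9.95 store xy [  -9.3 -129.7] z 105.2 yaw err -0.0008 F [-8.9  1.2  5.7]
```

An 8.9 N push against the roughly 1 N of hinge friction means it is at the stop. I'll back off, lift and look.

```bash
python3 -m jog '{"delta_pos":[[10,0,0],[30,0,0],[75,0,0],[75,0,-50],[75,0,-100],[75,0,-150],[75,0,-150],[110,0,-150],[110,0,-150]],"turn":[0,0,0,0,0,0,0,0,0],"jaw":[0,0,0,0,0,0,0,0,0]}'; python3 -c "
from h import *
status()
import cv2
a=[bot.read_camera(n)[:,:,::-1] for n in('side','scene')]
a=[cv2.resize(a[0][130:350,150:390],(400,367)),cv2.resize(a[1][110:290,160:400],(400,300))]
a[1]=cv2.copyMakeBorder(a[1],0,67,0,0,0)
cv2.imwrite('pics/s4.png',cv2.hconcat(a))"
```

```text
time: 10.85
position: [425.2, -169.3, 255.3]
ee_rot: [0.043, 0.999, -0.0, -0.002]
ft_force: [-0.6, -0.9, 0.1]
gripper_width: 0.7
gripper_force: 0.0
t 10.85 store xy [-119.6 -130. ] z 255.3 yaw err -0.0017 F [-0.6 -0.9  0.1]
```

View pics/s4.png

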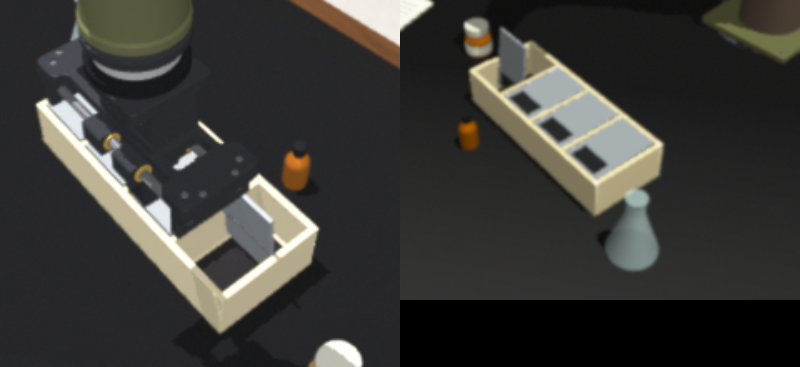

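Cover 4 stands upright, at about (250,225) in the left crop and (512,58) in the right one. The other three covers are closed, the flask, jar and bottle look undisturbed, and the arm is clear. I'll hand in.

```bash
python3 -c "
from rig import bot
print(bot.sign_off())"
```

```text
the job is handed in; nothing more can be done
None
```

The empty compartment was under cover 4 (rightmost): it now stands upright at its stop, the other three covers are closed, the flask, jar and bottle look unmoved, and the job was handed in at about 11 s of the 58 s allowed; no verdict came back.

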